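Unload the curing box into the return case

TASK

The phone in its clamp jig has finished curing: lift the return case's lid by its orange lip until it rests back on its stop and leave it open, then take the jig by its red grip off the curing box's tray and set it down gently, level, flat on the floor of the case. With the jig out, push the empty tray fully in and then push the amber door fully shut. Keep the jig level all the way and leave the other things on the bench where they are.

Things in the scene. Friction and masses are not known exactly. Their poses are not given: they have to be found in the camera images.
- case: Dark open-topped case fixed to the bench, outside 140 (its x) x 180 (its y) x 75 mm high, walls and floor 5 mm thick, inside 130 x 170 mm. Origin at the centre of its underside. Its front, where the lid's lip is, faces its -x; the hinge is along its +x rim. Two steel tabs behind the hinge are the lid's stop.
- lid (a joint): Hinge of the case's grey lid: 0 shut, grows as it lifts, 1.85 rad (leaning back past upright) on its stop. The lid (0.22 kg, 8 mm thick, 140 x 180 mm) is not sprung: below upright it falls shut, past upright it falls back onto its stop.
- lid_hinge (a point): Point on the lid's hinge line (parallel to the case's y), mid-width, at the lid's underside, 75 mm above the bench.
- lid_lip (a point): Middle of the front edge of the orange lip, at its underside; 175 mm from the hinge. The lip is 90 mm wide, 8 mm thick and sticks out 35 mm past the case's front wall, with free space below it.
- jig: Aluminium clamp jig with a black phone clamped in it, 76 (x) x 140 (y) x 54 mm high, 0.35 kg, one rigid piece. Origin at the centre of its underside. At the start it lies on the pulled-out tray, its underside 50 mm above the bench.
- jig_grip (a point): On the red grip block on top of the jig, 44 mm above the jig's underside. The block is 50 mm long (jig x), 22 mm wide (jig y, the way to grip it), from 32 to 54 mm above the underside; a 16 mm wide bridge lies under it and the phone's face is 17 mm above the underside.
- curing_box: White curing box fixed to the bench, 170 (x) x 190 (y) x 115 mm high, open at its front, which faces its -x. Origin at the centre of its underside; the front face is at its x = -85 mm.
- tray (a joint): Pull-out tray of the curing box: 0 fully in (its front lip flush with the box's front face), grows as it comes out along the box's -x, 0.14 m fully out. It slides with about 1.5 N.
- tray_front (a point): Middle of the top front edge of the tray's dark front lip, 68 mm above the bench; the lip spans 46 to 68 mm above the bench, is 168 mm wide and 6 mm thick. The tray's floor is 50 mm above the bench.
- door (a joint): Hinge of the amber door of the curing box: 0 fully shut against the front face, grows as it opens towards the box's -x and then on outwards, 2.3 rad at most. It stays where it is left. The door is 190 mm wide, 12 mm thick and spans 6 to 114 mm above the bench.
- door_hinge (a point): Point on the door's upright hinge line, at the box's -y front corner, 60 mm above the bench. Shut, the door runs from here 190 mm along the box's +y.
- door_edge (a point): Top of the door's free edge, on its outer face, 188 mm from the hinge line and 114 mm above the bench. A small steel pull stands 10 mm proud of the outer face, centred 172 mm from the hinge.
- open_phone: Bystander, not to be disturbed: an opened dark phone lying flat, 140 x 66 x 8 mm. Origin at its underside.
- tweezers: Bystander, not to be disturbed: steel tweezers lying flat, 130 mm long, 5 mm high. Origin at its underside.
- flux: Bystander, not to be disturbed: slim amber bottle standing upright, 26 mm across, 100 mm tall. Origin at its underside.
- tub: Bystander, not to be disturbed: white tub with a pink cap, 68 mm across, 85 mm tall. Origin at its underside.
- suction_cup: Bystander, not to be disturbed: red suction cup, 56 mm across, 36 mm tall. Origin at its underside.
Things that resemble listed ones, but are neither listed nor needed, are in the scene too. There is more than one size of the jig; the one meant has the size given above.

How it is judged:
By the outcome, as a careful person would: the job done as asked, in the order asked, and still so for the second after the job is handed in, with the robot touching nothing.
It also fails if it takes over 72 s, if anything falls off the work surface, if the arm or the gripper's body presses on something with over 40 N, if the wrist force passes 120 N, or if a joint passes its speed limit or range.

ROBOT

A 6-joint arm with a two-finger parallel gripper is mounted at the origin on the work surface. World frame = base frame: x ahead of the robot, y to its left, z up, the work surface at z = 0. Lengths are in mm, angles in rad, forces in N, time in s.
With the tool pointing down it reaches from about 350 to 775 mm from the base axis. Payload 7.3 kg.
Tool frame: the origin (TCP) lies midway between the tips of the shut fingers; the grasp point (between the pads) lies 19 mm behind it; z points along the fingers, y is the line along which they close (so a half turn about z gives the same grasp; the last joint's range is limited). The gripper opens to 92 mm and grips with 3 to 60 N. Pads are 19 mm wide; open, the fingers measure 130 mm over their backs; the gripper's body (75 mm by 190 mm) begins 47 mm behind the grasp point.
Start: joints at [-1.464, 0.342, 1.524, -0, 1.275, -0.146], TCP at [131.333, -508.327, 226.741] pointing down, gripper open.
Joint ranges: [-2.53, 2.53], [-0.77, 2.02], [0.04, 2.7], [-1, 4.14], [0.28, 2.66], [-3.11, 3.11]. Speed limits (rad/s): [2.57, 2.57, 3.14, 3.14, 3.14, 3.14].

INTERFACE

Orientations are given as [roll, pitch, yaw] about the fixed x, y, z axes, in that order (R = Rz(yaw) Ry(pitch) Rx(roll)).
In Python, from plant import bot gives the robot as it stands.
- The arm moves only by the tool jog_arm, never from a script. Its arguments are lists of equal length, an entry for each row: "dp": the shift along the tool's x, y, z in m, a list of three; "twist": the turn about the tool's z in degrees. A call has 1 to 10 rows; each row shifts and turns the commanded pose from where the row before left it, along the tool's axes as they then stand; what a row does not reach is not made up. A row lasts 1/8 s, in which the tool goes at most 62.5 mm and 10.7 degrees, less where a joint would pass 70% of its speed; a pose out of reach is approached as far as the arm can. A call is refused whole if a number of a shift passes 0.0625 or a number of a turn 10.7, either way. A call with a gripper value outside its range is refused whole. "jaw" is the finger opening in m, from 0 to 0.0918, set as the call begins (left out, the last holds). The fingers move at their own pace and stop on an object; the grip force is fixed at half the most. Time passes only in rows, so rows that do not move let the fingers close. It gives the time, the measured TCP pose, the force, the opening and the grip force at its end, in the units of the state.
- bot.get_obs(): the state, without advancing time (a new reading comes with each control period).
- bot.capture(name): name is "side" or "top"; returns the picture (384x512x3 uint8, blue, green, red); there is no depth.
- bot.camera_params(name): a dict with "fx", "fy", "cx", "cy" (pixels), "k1" (the pictures are not rectified: a ray, as slopes to the right and down, at radius r is drawn at 1 + k1 r^2 times it, then the intrinsics apply), "R" (3x3) and "t" (3): a world point X has camera coordinates R X + t. Camera axes: x right, y down, z forward; pixel columns grow to the right and rows downward; lengths in mm; the calibration is good to about 2 mm. A picture is of the moment at which its call begins. camera_params takes no time and is no camera call.
- bot.close_job(): hands the job in; it is judged then, once.
Trained networks look in the newest picture that a camera, given by its name, has taken for a name from the list of things; names that differ only in an ending like _2 or _b are one class to them, and where a whole thing is asked for, a point or a joint stands for the part that bears it (a point fixed in the world has none). Each returns a list of dicts, best first, with "confidence" (0 to 1); they miss things now and then, are a little off and sometimes report something else, mostly with a low value. They report only what shows in the picture. A call takes as long as a camera call. They do not tell look-alikes from the thing itself.
- bot.find_in(camera, label): "bbox" ([centre column, centre row, width, height] in pixels, round what is visible of it).
- bot.masks_of(camera, label): "pixels" (384x512 bool, what is visible of it) and "bbox" ([centre column, centre row, width, height] in pixels, round what is visible of it).
The state is a dict: "time": time; "joint_positions": joint angles; "dq": joint speeds; "tau": joint torques, N m; "tool_pos": TCP position; "tcp_rot": TCP orientation; "contact_force": force on the tool from outside, world axes, zero at the start; "moment": the same for the moment, N m; "grip_width": finger opening in mm; "finger_force": force on a finger pad.
Only numpy, scipy, OpenCV 4.12 (cv2) and the standard library are available. Lean on these libraries where they do the work, as an engineer would, in place of code of your own. Each camera call takes 0.05 s, during which the arm holds its last target. There are 200 camera calls.

## Working session

There is one attempt and no reset: what is moved stays moved. The work goes in short steps, Python scripts to look and compute and a tool call to move; the robot and the scene stay as the last step left them, time stands still between calls to the robot, and variables do not carry over. Pictures are saved under pics/ and viewed, at most 10 in all, crops included, and the job is handed in when it is done.

Besides the shell and the picture viewer there is one more tool, called after "Request:" as a command line: name --pt "numbers of a row" for each row, then --argument value for the rest. jog_arm: Moves the arm, as the interface text tells. Its arguments: {"type":"object","properties":{"dp":{"type":"array"},"twist":{"type":"array"},"jaw":{"type":"number"}},"required":["dp","twist"]}

```bash
mkdir -p pics; ls; python3 - <<'E'
from plant import bot
import cv2
for n in("top","side"):
    im=bot.capture(n);cv2.imwrite(f"pics/{n}0.png",im)
    p=bot.camera_params(n);print(n,{k:(v.tolist() if hasattr(v,'tolist') else v) for k,v in p.items()})
    for l in("case","lid","lid_lip","jig","jig_grip","curing_box","tray","tray_front","door","door_edge"):
        print(l,[(round(d["confidence"],2),[round(x) for x in d["bbox"]]) for d in bot.find_in(n,l)][:4])
o=bot.get_obs();print(o)
E
```

```text
pics
top {'fx': 488.0063831019086, 'fy': 488.0063831019086, 'cx': 261.64799077340166, 'cy': 192.4080457840638, 'k1': -0.004659668438127525, 'R': [[0.03781108175957538, -0.9992848934942411, -0.00015404666148564658], [-0.9753704822636717, -0.036872680549179755, -0.21746914208192986], [0.21730794837028666, 0.008372996077948907, -0.9760671844252196]], 't': [-75.61467155706444, 582.6733480101312, 1568.930988340723]}
case [(0.59, [152, 216, 68, 63])]
lid [(0.67, [160, 216, 56, 58])]
lid_lip [(0.95, [160, 213, 64, 60])]
jig [(0.97, [291, 197, 40, 27]), (0.64, [430, 260, 63, 50])]
jig_grip [(0.8, [430, 259, 64, 49]), (0.67, [290, 197, 48, 29]), (0.66, [159, 216, 60, 61])]
curing_box [(0.95, [302, 183, 74, 121])]
tray [(0.85, [291, 199, 59, 54])]
tray_front [(0.84, [291, 198, 57, 54])]
door [(0.6, [330, 213, 20, 60])]
door_edge [(0.77, [331, 211, 22, 65]), (0.57, [292, 199, 60, 53]), (0.39, [214, 204, 7, 37])]
side {'fx': 412.4151594159384, 'fy': 412.4151594159384, 'cx': 258.85158363470526, 'cy': 191.64563975319587, 'k1': -0.1500657891481608, 'R': [[-0.9846497280717486, -0.17415662597716405, 
[... 707 characters left out ...]
159, 56, 27])]
{'time': 1.1, 'joint_positions': array([-1.46399535e+00,  3.42003737e-01,  1.52411555e+00, -1.62871339e-07,
        1.27541947e+00, -1.45977166e-01]), 'dq': array([ 0.00015608, -0.00081534, -0.0004148 , -0.00112213,  0.00100712,
        0.00022255]), 'tau': array([ 8.65424736e-04, -4.31138992e+01, -2.44483209e+01,  7.20911007e-02,
        4.83070139e-02,  1.24808528e-05]), 'tool_pos': array([ 131.33346594, -508.31323386,  226.73312773]), 'tcp_rot': array([3.14153936e+00, 7.99353562e-06, 2.52778191e-01]), 'contact_force': array([-0.32761809,  0.27980207,  0.5178987 ]), 'moment': array([-0.01082429,  0.02154869, -0.08075307]), 'finger_force': 0.0, 'grip_width': 92.1710862138136}
```

View pics/top0.png

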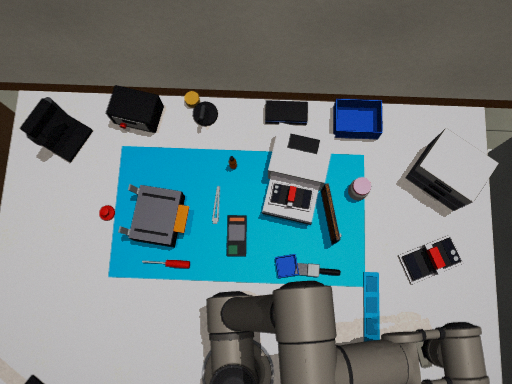

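View pics/side0.png

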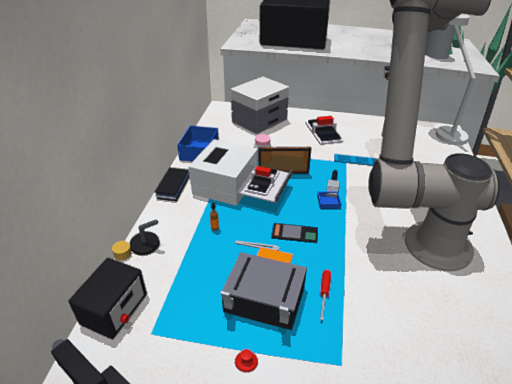

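The top picture shows the jig on the tray at (291,197). A look-alike jig is at (430,260), off the mat at the far right. There is also a second box at (450,170), a screwdriver at (170,264) and a squeegee at (305,268). The case is at (158,215), with its orange lip at (181,219) facing -y. The door is at (331,213). I choose the jig on the tray, and a close crop will check that.

```bash
python3 - <<'E'
import cv2
t=cv2.imread("pics/top0.png");s=cv2.imread("pics/side0.png")
cv2.imwrite("pics/c1.png",cv2.resize(t[125:260,255:375],None,fx=4.4,fy=4.4,interpolation=cv2.INTER_CUBIC))
a=cv2.resize(t[175:255,115:195],None,fx=5,fy=5,interpolation=cv2.INTER_CUBIC)
b=cv2.resize(s[240:340,215:315],None,fx=4,fy=4,interpolation=cv2.INTER_CUBIC)
cv2.imwrite("pics/c2.png",cv2.hconcat([a,b]))
cv2.imwrite("pics/c3.png",cv2.resize(s[125:225,180:320],None,fx=5.7,fy=5.7,interpolation=cv2.INTER_CUBIC))
E
```

```text
(no output)
```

View pics/c1.png

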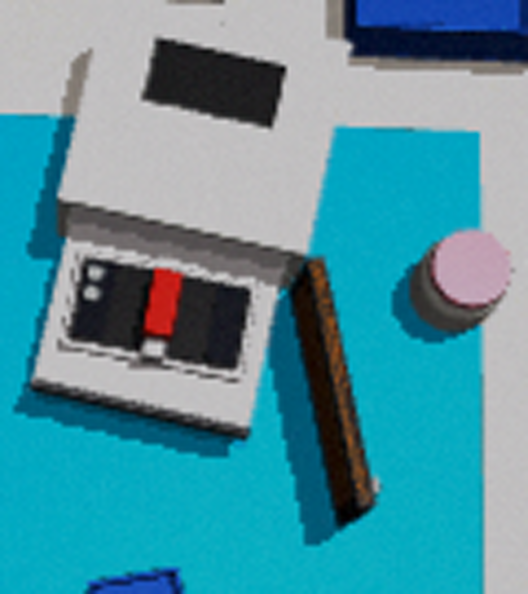

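View pics/c2.png

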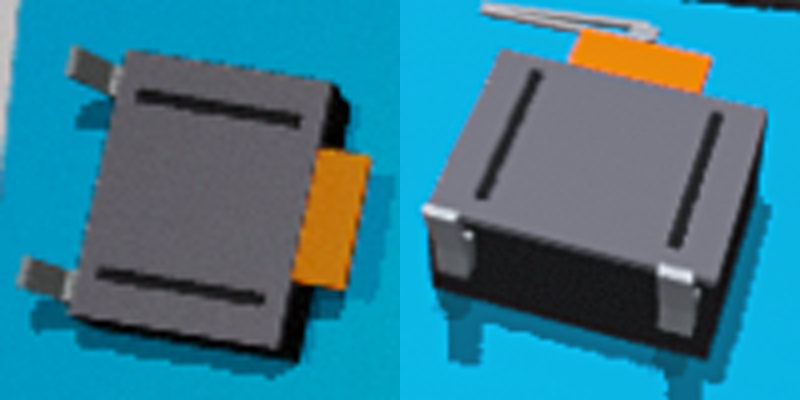

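View pics/c3.png

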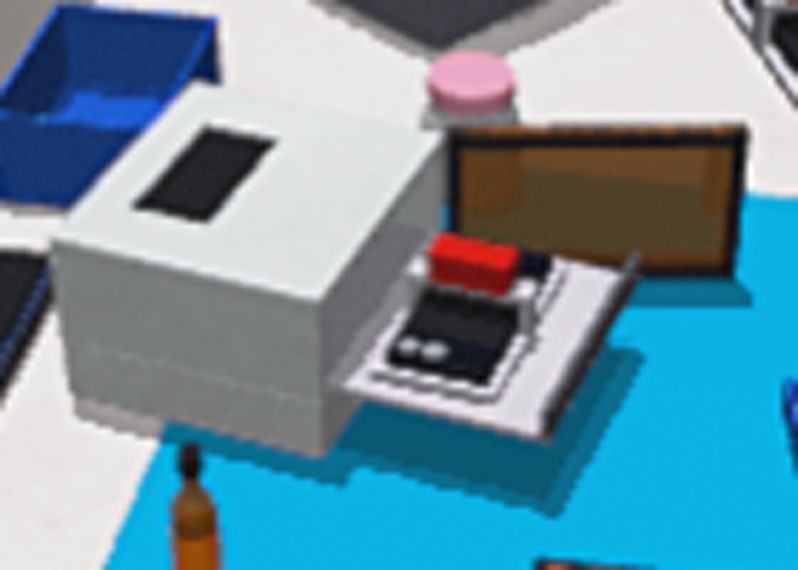

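The crops confirm the choice: the jig/tray width ratio gives about 140 mm for the jig on the tray. Its red grip runs along the box's x, and the lip faces -y. Next I fit poses from the corner pixels.

```bash
cat > h.py <<'E'
import numpy as np, cv2
from scipy.optimize import least_squares
from plant import bot
P={n:bot.camera_params(n) for n in("top","side")}
def proj(n,X):
    p=P[n];c=np.atleast_2d(X)@np.array(p["R"]).T+np.array(p["t"])
    s=c[:,:2]/c[:,2:];s=s*(1+p["k1"]*(s**2).sum(1,keepdims=True))
    return s*[p["fx"],p["fy"]]+[p["cx"],p["cy"]]
def at_z(n,uv,z):
    f=lambda q:(proj(n,[[q[0],q[1],z]])[0]-uv)
    return least_squares(f,[500,0]).x
def rz(a):return np.array([[np.cos(a),-np.sin(a),0],[np.sin(a),np.cos(a),0],[0,0,1]])
def fit(obs,x0):
    """obs: list of (cam,uv,local); pose x,y,yaw"""
    def f(q):return np.concatenate([proj(c,rz(q[2])@np.array(l,float)+[q[0],q[1],0])[0]-uv for c,uv,l in obs])
    r=least_squares(f,x0,loss="soft_l1");return r.x,np.round(f(r.x).reshape(-1,2),1).tolist()
E
python3 - <<'E'
from h import *
def cv(p,s,o):return (np.array(p)+.5)/s-.5+np.array(o)
T=lambda x,y:cv((x,y),4.4,(255,125)); S=lambda x,y:cv((x,y),5.7,(180,125))
A=lambda x,y:cv((x,y),5,(115,175)); B=lambda x,y:cv((x-400,y),4,(215,240))
t,s="top","side"
box,r=fit([(t,T(60,200),(-85,95,115)),(t,T(305,255),(-85,-95,115)),(t,T(90,50),(85,95,115)),
 (s,S(55,240),(85,95,115)),(s,S(325,300),(-85,95,115)),(s,S(450,130),(-85,-95,115)),(s,S(195,83),(85,-95,115))],[600,0,0])
print("box",box,r)
case,r=fit([(t,A(127,50),(70,-90,83)),(t,A(337,85),(-70,-90,83)),(t,A(280,350),(-70,90,83)),(t,A(70,315),(70,90,83)),
 (t,A(369,155),(-105,-45,83)),(t,A(346,290),(-105,45,83)),
 (s,B(505,50),(-70,-90,83)),(s,B(767,112),(-70,90,83)),(s,B(712,282),(70,90,83)),(s,B(425,205),(70,-90,83))],[500,300,1.5])
print("case",case,r)
jig,r=fit([(t,T(155,268),(25,11,104)),(t,T(183,272),(25,-11,104)),(t,T(172,338),(-25,-11,104)),(t,T(145,332),(-25,11,104)),
 (s,S(432,235),(25,11,104)),(s,S(520,248),(-25,11,104))],[550,0,box[2]])
print("jig",jig,r)
for n,uv in((t,T(33,380)),(t,T(247,430)),(s,S(545,432)),(s,S(637,258))):
    q=at_z(n,uv,68);print("tray local",rz(-box[2])[:2,:2]@(q-box[:2]))
for n,uv in((t,T(318,258)),(t,T(372,505)),(t,T(335,522)),(s,S(450,127)),(s,S(747,127))):
    q=at_z(n,uv,114);print("door local",rz(-box[2])[:2,:2]@(q-box[:2]),q)
for l in("flux","tub","tweezers","open_phone","suction_cup"):
    d=bot.find_in("top",l)
    for z in(0,50):print(l,z,at_z("top",d[0]["bbox"][:2],z).round() if d else None)
lip=rz(case[2])@[-105,0,75]+[case[0],case[1],0];print("lip",lip)
E
```

```text
box [ 712.10579993 -179.02912634   -6.45524844] [[-0.6, 1.4], [0.9, 0.7], [3.0, -12.6], [-0.2, 0.4], [0.5, 0.5], [-0.8, 0.9], [-0.2, 0.4]]
case [494.98604729 292.79279323   1.44004478] [[0.1, -0.3], [-0.6, -0.4], [-0.5, 0.2], [-0.7, -0.1], [0.7, 0.5], [-0.2, 0.3], [-0.8, -0.8], [0.2, -0.6], [0.8, -0.2], [-0.3, 0.1]]
jig [ 575.79658807 -153.5568736    -6.39840176] [[0.1, 0.3], [0.4, 0.4], [0.8, 0.2], [0.2, 0.5], [-0.7, 3.1], [-1.5, 3.5]]
tray local [-208.71891696   87.08545772]
tray local [-212.5418205   -77.49249558]
tray local [-216.27723758  104.72335889]
tray local [-216.02401489  -75.48965625]
door local [ -83.35381301 -101.78704794] [ 612.55531236 -265.04169342]
door local [-255.63376447 -172.879951  ] [ 430.64711294 -305.5878341 ]
door local [-273.28026324 -148.95997981] [ 417.35665603 -278.99972217]
door local [ -83.92376281 -106.50496745] [ 611.18599826 -269.59236218]
door local [-256.03793596 -173.31121949] [ 430.1750698  -305.94353394]
flux 0 [704.  45.]
flux 50 [690.  41.]
tub 0 [ 624. -394.]
tub 50 [ 612. -384.]
tweezers 0 [539. 105.]
tweezers 50 [530. 100.]
open_phone 0 [443.  24.]
open_phone 50 [436.  21.]
suction_cup 0 [513. 483.]
suction_cup 50 [504. 467.]
lip [481.29621928 188.68905358  75.        ]
```

Request:
jog_arm --pt "0 0 0" --pt "0 0 0" --pt "0 0 0" --pt "0 0 0" --pt "0 0 0" --pt "0 0 0" --pt "0 0 0" --pt "0.045 0.0425 0" --pt "0.045 0.0425 0" --pt "0.045 0.0425 0" --twist '[-9.7, -9.7, -9.7, -9.7, -9.7, -9.7, -9.7, 0, 0, 0]' --jaw 0.05

```text
time: 2.6
tool_pos: [276.7, -390.3, 226.8]
tcp_rot: [3.141, 0.0, 1.437]
contact_force: [0.5, -1.2, -0.3]
grip_width: 49.7
finger_force: 0.0
```

Request:
jog_arm --pt "0.045 0.0425 0" --pt "0.045 0.0425 0" --pt "0.045 0.0425 0" --pt "0.06 0 0" --pt "0.06 0 0" --pt "0.06 0 0" --pt "0.06 0 0" --pt "0.06 0 0" --pt "0.06 0 0" --pt "0.06 0 0" --twist '[0, 0, 0, 0, 0, 0, 0, 0, 0, 0]'

```text
time: 3.85
tool_pos: [475.6, 143.8, 226.9]
tcp_rot: [3.141, 0.0, 1.438]
contact_force: [1.5, -0.2, -0.2]
grip_width: 49.8
finger_force: 0.0
```

```bash
python3 - <<'E'
from h import *
def cv(p,s,o):return (np.array(p)+.5)/s-.5+np.array(o)
T=lambda x,y:cv((x,y),4.4,(255,125)); S=lambda x,y:cv((x,y),5.7,(180,125))
t,s="top","side"
box,r=fit([(t,T(60,200),(-85,95,115)),(t,T(305,255),(-85,-95,115)),
 (s,S(55,240),(85,95,115)),(s,S(325,300),(-85,95,115)),(s,S(450,130),(-85,-95,115)),(s,S(195,83),(85,-95,115))],[600,0,-.17])
print("box",box,r)
jig,r=fit([(t,T(155,268),(25,11,104)),(t,T(183,272),(25,-11,104)),(t,T(172,338),(-25,-11,104)),(t,T(145,332),(-25,11,104)),
 (s,S(437,235),(25,-11,104)),(s,S(522,247),(-25,-11,104)),(s,S(431,257),(25,11,104)),(s,S(514,270),(-25,11,104))],[550,0,-.17])
print("jig",jig,r)
o=bot.get_obs();print(o["time"],o["tool_pos"],o["tcp_rot"],o["contact_force"])
E
```

```text
box [ 7.13130078e+02 -1.81089755e+02 -1.85632881e-01] [[-0.2, 0.7], [1.1, 0.7], [-0.5, -0.3], [-0.2, 0.2], [-0.8, 0.8], [0.1, 0.0]]
jig [ 5.75947936e+02 -1.52232586e+02 -1.07554816e-01] [[-0.4, 0.2], [-0.1, 0.3], [0.4, 0.1], [-0.2, 0.5], [0.2, -0.2], [-0.2, 0.2], [-0.6, -0.5], [-0.5, -0.2]]
3.85 [475.59231747 143.80675432 226.91049148] [3.14086264e+00 1.45311965e-05 1.43791884e+00] [ 1.49447    -0.15211435 -0.19132675]
```

Request:
jog_arm --pt "0 0 0.056" --pt "0 0 0.056" --pt "0 0 0.056" --pt "0.01 0 0" --pt "0.01 0 0" --pt "0.005 0 0" --pt "0.004 0 0" --twist '[0, 0, 0, 0, 0, 0, 0]'

```text
time: 4.72
tool_pos: [480.4, 171.3, 60.4]
tcp_rot: [3.138, -0.001, 1.438]
contact_force: [-0.0, -0.4, 1.3]
grip_width: 50.1
finger_force: 0.0
```

Request:
jog_arm --pt "0.003 0 0" --pt "0.003 0 0" --twist '[0, 0]'

```text
time: 4.97
tool_pos: [480.3, 176.6, 59.0]
tcp_rot: [3.141, -0.0, 1.438]
contact_force: [0.7, 0.7, 0.0]
grip_width: 49.9
finger_force: 0.0
```

Request:
jog_arm --pt "0.003 0 0" --pt "0.003 0 0" --twist '[0, 0]'

```text
time: 5.22
tool_pos: [480.3, 177.4, 58.9]
tcp_rot: [-3.14, 0.01, 1.442]
contact_force: [-1.8, -37.1, 10.3]
grip_width: 50.0
finger_force: 18.5
```

Request:
jog_arm --pt "-0.002 0 0" --pt "0.0005 0 -0.009" --pt "0.0005 0 -0.009" --pt "0.001 0 -0.0085" --pt "0.0015 0 -0.0085" --twist '[0, 0, 0, 0, 0]'

```text
time: 5.85
tool_pos: [480.7, 180.9, 93.6]
tcp_rot: [-3.14, 0.005, 1.439]
contact_force: [-0.4, -12.7, 1.2]
grip_width: 50.2
finger_force: 6.6
```

```bash
python3 - <<'E'
from h import *
im=bot.capture("side");cv2.imwrite("pics/s1.png",cv2.resize(im[180:340,190:350],None,fx=3,fy=3))
E
```

```text
(no output)
```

View pics/s1.png

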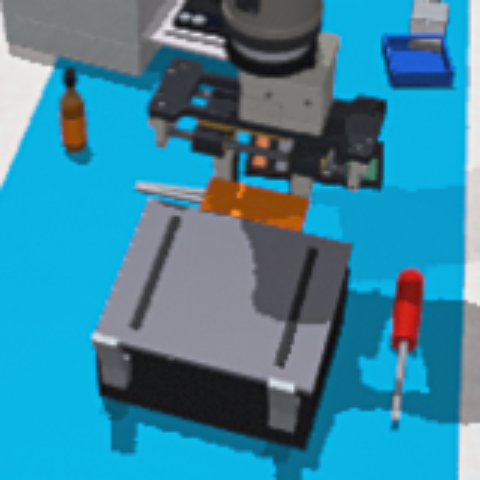

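It shows the lip pressed by both fingers with the lid raised: its front right corner has moved up from row 268 to 261, and the TCP receded 3.5 mm as the arc predicts for 0.2 rad. I'll keep following the arc.

Request:
jog_arm --pt "0.0025 0 -0.0085" --pt "0.0025 0 -0.0085" --pt "0.003 0 -0.008" --pt "0.003 0 -0.008" --pt "0.004 0 -0.008" --pt "0.004 0 -0.008" --pt "0.0045 0 -0.0075" --pt "0.005 0 -0.0075" --twist '[0, 0, 0, 0, 0, 0, 0, 0]'

```text
time: 6.9
tool_pos: [484.4, 208.9, 158.4]
tcp_rot: [-3.141, 0.006, 1.438]
contact_force: [-4.3, -13.8, 9.4]
grip_width: 49.8
finger_force: 7.4
```

Request:
jog_arm --pt "0.0055 0 -0.007" --pt "0.0055 0 -0.007" --pt "0.006 0 -0.0065" --pt "0.006 0 -0.0065" --pt "0.0065 0 -0.006" --pt "0.0065 0 -0.006" --pt "0.007 0 -0.005" --pt "0.007 0 -0.005" --twist '[0, 0, 0, 0, 0, 0, 0, 0]'

```text
time: 7.9
tool_pos: [491.5, 262.5, 206.7]
tcp_rot: [-3.141, -0.0, 1.438]
contact_force: [-0.9, 0.6, -0.6]
grip_width: 50.0
finger_force: 0.2
```

```bash
python3 - <<'E'
from h import *
im=bot.capture("side");cv2.imwrite("pics/s2.png",cv2.resize(im[150:340,190:350],None,fx=2.5,fy=2.5))
E
```

```text
(no output)
```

View pics/s2.png

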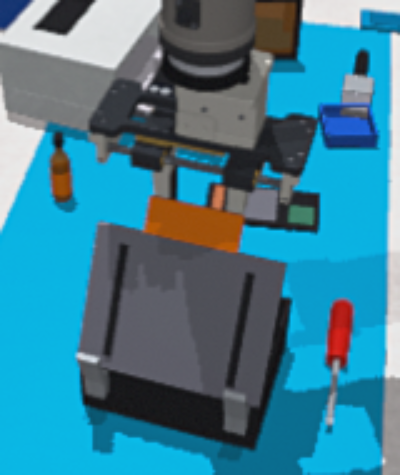

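The lid stands at about 1 rad, resting on both fingers, with its lip at crop (195,222). I'll continue past upright.

Request:
jog_arm --pt "0.0105 0 -0.0055" --pt "0.0105 0 -0.0055" --pt "0.0105 0 -0.0045" --pt "0.0115 0 -0.0035" --pt "0.0115 0 -0.003" --pt "0.0115 0 -0.0025" --pt "0.0115 0 -0.001" --pt "0.0115 0 0" --pt "0.0115 0 0" --pt "0.01 0 0" --twist '[0, 0, 0, 0, 0, 0, 0, 0, 0, 0]'

```text
time: 9.2
tool_pos: [506.3, 372.0, 232.0]
tcp_rot: [-3.141, 0.0, 1.438]
contact_force: [-0.8, -0.5, -0.1]
grip_width: 49.9
finger_force: 0.0
```

Request:
jog_arm --pt "0.008 0 0" --pt "0.008 0 0" --pt "0.008 0 0" --pt "0.006 0 0" --pt "0 0 0" --twist '[0, 0, 0, 0, 0]'

```text
time: 9.82
tool_pos: [509.7, 396.5, 231.9]
tcp_rot: [-3.14, 0.011, 1.437]
contact_force: [-3.8, -17.8, 5.1]
grip_width: 49.6
finger_force: 9.2
```

```bash
python3 - <<'E'
from h import *
for n in("side","top"):
    bot.capture(n);print([(d["confidence"],d["bbox"]) for d in bot.find_in(n,"lid")][:2])
print(bot.get_obs()["contact_force"])
# expected lip edge corners at open angles
case=[495,292.8,1.44]
for th in(1.6,1.75,1.85):
  for y in(-90,90):
    L=[[70-r*np.cos(th),y,75+r*np.sin(th)] for r in(140,)]
    print(th,y,[proj(n,rz(1.44)@np.array(L[0])+[495,292.8,0]).round() for n in("side","top")])
im=bot.capture("side");cv2.imwrite("pics/s3.png",cv2.resize(im[150:370,170:370],None,fx=2.5,fy=2.5))
E
```

```text
[(0.58, [254.3, 289.6, 86.1, 50.3])]
[(0.78, [126.6, 207.4, 25.5, 60.5]), (0.56, [329.2, 214.3, 23.7, 59.4])]
[ -4.37362226 -16.02316417   2.62279921]
1.6 -90 [array([[217., 254.]]), array([[128., 174.]])]
1.6 90 [array([[297., 273.]]), array([[115., 232.]])]
1.75 -90 [array([[213., 261.]]), array([[122., 173.]])]
1.75 90 [array([[295., 281.]]), array([[108., 231.]])]
1.85 -90 [array([[211., 267.]]), array([[118., 173.]])]
1.85 90 [array([[293., 287.]]), array([[104., 230.]])]
```

View pics/s3.png

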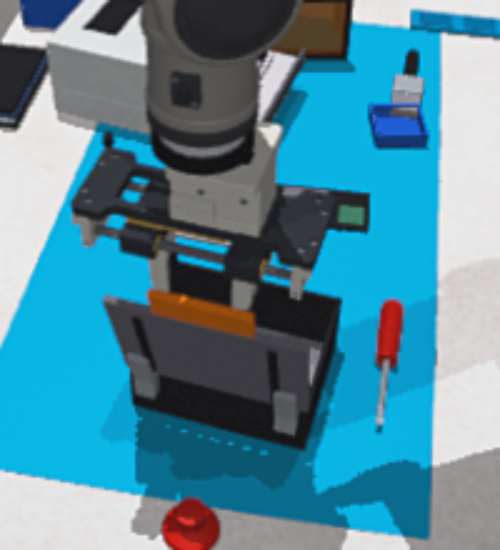

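The picture shows the lid leaning back on its stop, with its lip at crop (200,315); the resistance was 17 N. Now I back off and go to the jig.

Request:
jog_arm --pt "-0.05 0 0" --pt "-0.05 0 0" --pt "-0.0545 0.0173 0" --pt "-0.0545 0.0173 0" --pt "-0.0545 0.0173 0" --pt "-0.0545 0.0173 0" --pt "-0.0545 0.0173 0" --pt "-0.0545 0.0173 0" --pt "-0.0545 0.0173 0" --pt "-0.0545 0.0173 0" --twist '[0, 0, 0, 0, 0, 0, 0, 0, 0, 0]'

```text
time: 11.32
tool_pos: [576.7, -150.5, 232.5]
tcp_rot: [3.141, 0.0, 1.438]
contact_force: [1.4, 1.1, 0.4]
grip_width: 50.0
finger_force: 0.0
```

Request:
jog_arm --pt "0 0 0" --pt "0 0 0" --pt "0 0 0" --pt "0 0 0" --pt "0 0 0" --pt "0 0 0" --pt "0 0 0" --pt "0 0 0" --pt "0 0 0" --pt "0 0 0" --twist '[9.85, 9.85, 9.85, 9.85, 9.85, 9.85, 9.85, 9.85, 9.85, 0]' --jaw 0.05

```text
time: 12.58
tool_pos: [576.5, -148.6, 232.3]
tcp_rot: [3.141, -0.0, -0.108]
contact_force: [-0.2, 0.2, -0.3]
grip_width: 50.1
finger_force: 0.0
```

```bash
python3 - <<'E'
from h import *
a=bot.capture("side");b=bot.capture("top")
for n in("side","top"): print(n,[(round(d["confidence"],2),d["bbox"]) for d in bot.find_in(n,"lid")][:2],[(round(d["confidence"],2),d["bbox"]) for d in bot.find_in(n,"jig_grip")][:2])
# red centroid near jig in side
hsv=cv2.cvtColor(a,cv2.COLOR_BGR2HSV);m=cv2.inRange(hsv,(0,150,80),(6,255,255))|cv2.inRange(hsv,(174,150,80),(180,255,255))
ys,xs=np.nonzero(m[140:200,220:300]);print("red",xs.mean()+220,ys.mean()+140,len(xs))
print(proj("side",rz(-.1076)@[0,0,100]+[576,-152.2,0]))
E
```

```text
side [(0.71, [256.1, 290.9, 84.1, 49.5])] [(0.71, [324.6, 129.7, 36.1, 26.6]), (0.62, [263.1, 183.7, 36.0, 30.0])]
top [(0.62, [121.1, 207.4, 36.8, 64.6]), (0.4, [294.5, 204.7, 46.8, 40.3])] [(0.68, [431.0, 259.6, 65.3, 48.1]), (0.67, [290.5, 199.9, 41.7, 24.1])]
red 262.5081967213115 170.78688524590163 122
[[262.76345217 169.67674436]]
```

Request:
jog_arm --pt "0 0.0035 0.04" --pt "0 0 0.05" --pt "0 0 0.04" --pt "0 0 0.02" --pt "0 0 0.007" --pt "0 0 0" --twist '[0, 0, 0, 0, 0, 0]'

```text
time: 13.62
tool_pos: [576.2, -152.2, 75.5]
tcp_rot: [3.141, -0.0, -0.109]
contact_force: [-0.3, 0.1, 0.5]
grip_width: 50.1
finger_force: 0.0
```

Request:
jog_arm --pt "0 0 0" --pt "0 0 0" --pt "0 0 0" --pt "0 0 0" --twist '[0, 0, 0, 0]' --jaw 0.015

```text
time: 14.12
tool_pos: [576.2, -152.4, 75.8]
tcp_rot: [3.141, -0.001, -0.109]
contact_force: [-0.2, -0.1, 3.0]
grip_width: 22.3
finger_force: 29.4
```

Request:
jog_arm --pt "0 0 -0.01" --pt "0 0 -0.03" --pt "0 0 -0.04" --pt "0 0 -0.04" --pt "0 0 -0.03" --pt "0 0 -0.008" --pt "0 0 0" --twist '[0, 0, 0, 0, 0, 0, 0]'

```text
time: 15.0
tool_pos: [575.6, -151.9, 232.6]
tcp_rot: [-3.141, 0.001, -0.109]
contact_force: [0.2, -0.6, -3.1]
grip_width: 22.0
finger_force: 29.4
```

Request:
jog_arm --pt "0 0 0" --pt "0 0 0" --pt "0 0 0" --pt "0 0 0" --pt "0 0 0" --pt "0 0 0" --pt "0 0 0" --pt "0 0 0" --pt "0 0 0" --pt "0 0 0" --twist '[-5, -10, -10.5, -10.5, -10.5, -10.5, -10.5, -10.5, -8, -2.75]'

```text
time: 16.25
tool_pos: [575.1, -151.7, 230.8]
tcp_rot: [-3.137, -0.001, 1.442]
contact_force: [-0.5, 1.0, -4.9]
grip_width: 21.9
finger_force: 29.4
```

Request:
jog_arm --pt "0.02 -0.006 0" --pt "0.04 -0.013 0" --pt "0.053 -0.017 0" --pt "0.053 -0.017 0" --pt "0.053 -0.017 0" --pt "0.053 -0.017 0" --pt "0.053 -0.017 0" --pt "0.053 -0.017 0" --pt "0.037 -0.012 0" --pt "0.015 -0.0055 0" --twist '[0, 0, 0, 0, 0, 0, 0, 0, 0, 0]'

```text
time: 17.5
tool_pos: [492.8, 294.7, 231.9]
tcp_rot: [-3.139, 0.001, 1.442]
contact_force: [0.5, -0.3, -3.9]
grip_width: 22.0
finger_force: 29.5
```

```bash
python3 - <<'E'
from h import *
a=bot.capture("side");b=bot.capture("top")
o=bot.get_obs();print(o["tool_pos"],o["tcp_rot"],o["grip_width"],o["moment"])
cv2.imwrite("pics/c4.png",cv2.hconcat([cv2.resize(a[170:330,180:340],(400,400)),cv2.resize(b[160:260,90:190],(400,400))]))
E
```

```text
[493.56007589 293.64138966 232.23247439] [-3.13991721e+00  8.63170096e-04  1.44179643e+00] 21.857712116685107 [-0.0485819  -0.11039161 -0.04932947]
```

View pics/c4.png

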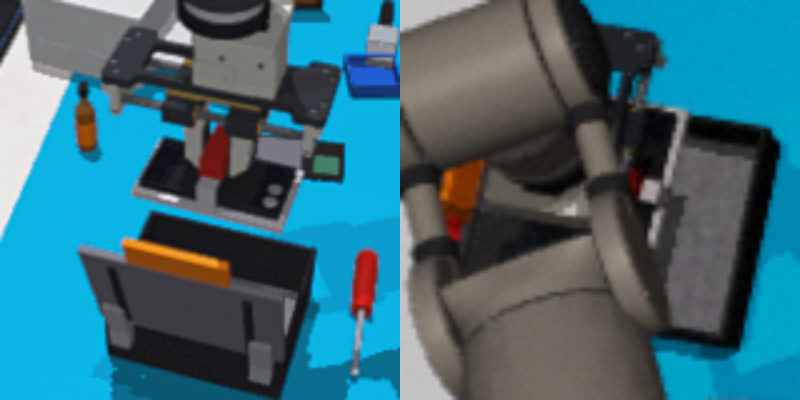

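The jig hangs level above the open case, which sits at left crop (200,290). The lid is still on its stop. Now I lower it.

Request:
jog_arm --pt "0 0.0015 0.02" --pt "0 0 0.035" --pt "0 0 0.04" --pt "0 0 0.04" --pt "0 0 0.03" --pt "0 0 0.018" --pt "0 0 0.007" --pt "0 0 0.003" --pt "0 0 0" --twist '[0, 0, 0, 0, 0, 0, 0, 0, 0]'

```text
time: 18.73
tool_pos: [496.9, 291.9, 40.8]
tcp_rot: [3.141, -0.0, 1.439]
contact_force: [1.5, -0.6, -3.3]
grip_width: 21.8
finger_force: 29.5
```

Request:
jog_arm --pt "0 0 0.002" --pt "0 0 0.002" --pt "0 0 0.002" --pt "0 0 0.001" --pt "0 0 0" --twist '[0, 0, 0, 0, 0]'

```text
time: 19.35
tool_pos: [496.3, 292.1, 33.0]
tcp_rot: [-3.141, 0.0, 1.44]
contact_force: [0.7, 0.7, -4.1]
grip_width: 21.9
finger_force: 29.5
```

Request:
jog_arm --pt "0 0 0.001" --pt "0 0 0.001" --pt "0 0 0" --twist '[0, 0, 0]'

```text
time: 19.73
tool_pos: [496.3, 292.1, 31.1]
tcp_rot: [-3.141, 0.0, 1.44]
contact_force: [0.1, 0.6, -4.4]
grip_width: 22.1
finger_force: 29.5
```

Request:
jog_arm --pt "0 0 0.0005" --pt "0 0 0.0005" --pt "0 0 0" --twist '[0, 0, 0]'

```text
time: 20.1
tool_pos: [496.4, 292.1, 30.8]
tcp_rot: [3.141, -0.0, 1.44]
contact_force: [-2.5, -1.5, 4.3]
grip_width: 22.0
finger_force: 29.5
```

Request:
jog_arm --pt "0 0 0" --pt "0 0 0" --pt "0 0 0" --pt "0 0 -0.01" --pt "0 0 -0.03" --pt "0 0 -0.05" --pt "0 0 -0.055" --pt "0 0 -0.055" --pt "0 0 0" --twist '[0, 0, 0, 0, 0, 0, 0, 0, 0]' --jaw 0.05

```text
time: 21.22
tool_pos: [498.5, 293.1, 236.0]
tcp_rot: [3.132, -0.005, 1.44]
contact_force: [0.2, 0.3, -0.1]
grip_width: 49.9
finger_force: 0.0
```

Request:
jog_arm --pt "-0.0534 0.0034 0" --pt "-0.0534 0.0034 0" --pt "-0.0534 0.0034 0" --pt "-0.0534 0.0034 0" --pt "-0.0534 0.0034 0" --pt "-0.0534 0.0034 0" --pt "-0.0534 0.0034 0" --pt "-0.0534 0.0034 0" --pt "0 0 0" --twist '[0, 0, 0, 0, 0, 0, 0, 0, 0]'

```text
time: 22.35
tool_pos: [466.7, -138.0, 229.5]
tcp_rot: [-3.14, 0.0, 1.434]
contact_force: [0.2, 0.1, -0.4]
grip_width: 49.7
finger_force: 0.0
```

Request:
jog_arm --pt "0 0 0" --pt "0 0 0" --pt "0 0 0" --pt "0 0 0" --pt "0 0 0" --pt "0 0 0" --pt "0 0 0" --pt "0 0 0" --pt "0 0 0" --pt "0 0 0" --twist '[10.35, 10.35, 10.35, 10.35, 10.35, 10.35, 10.35, 10.35, 10.35, 0]'

```text
time: 23.6
tool_pos: [467.2, -133.9, 229.8]
tcp_rot: [-3.141, 0.001, -0.184]
contact_force: [0.9, 0.2, -0.8]
grip_width: 50.0
finger_force: 0.0
```

```bash
python3 - <<'E'
from h import *
a=bot.capture("side");b=bot.capture("top")
o=bot.get_obs();print(o["tool_pos"],o["tcp_rot"],o["grip_width"])
print([(round(d["confidence"],2),np.round(d["bbox"])) for d in bot.find_in("side","jig")][:3],[(round(d["confidence"],2),np.round(d["bbox"])) for d in bot.find_in("top","jig")][:3])
cv2.imwrite("pics/c5.png",cv2.hconcat([cv2.resize(a[120:340,180:340],(400,550)),cv2.resize(b[120:285,80:200],(400,550))]))
E
```

```text
[ 467.31615351 -134.23410992  229.9399178 ] [-3.14135886e+00  6.30746013e-04 -1.81649964e-01] 50.10522007853702
[(0.96, array([325., 131.,  39.,  32.])), (0.4, array([251., 175., 127.,  63.]))] [(0.93, array([430., 259.,  69.,  50.])), (0.65, array([159., 219.,  27.,  40.]))]
```

Request:
jog_arm --pt "0 0 0.05" --pt "0 0 0.055" --pt "0 0 0.045" --pt "0 0 0.022" --pt "0 0 0" --pt "0.015 0 0" --pt "0.012 0 0" --pt "0.012 0 0" --twist '[0, 0, 0, 0, 0, 0, 0, 0]'

```text
time: 24.8
tool_pos: [506.5, -142.5, 59.1]
tcp_rot: [3.141, -0.001, -0.186]
contact_force: [-1.0, 0.1, 1.0]
grip_width: 50.2
finger_force: 0.8
```

Request:
jog_arm --pt "0.012 0 0" --pt "0.012 0 0" --pt "0.012 0 0" --pt "0.012 0 0" --pt "0.012 0 0" --pt "0.012 0 0" --pt "0.012 0 0" --pt "0.01 0 0" --twist '[0, 0, 0, 0, 0, 0, 0, 0]'

```text
time: 25.8
tool_pos: [598.9, -159.8, 58.1]
tcp_rot: [3.141, 0.0, -0.186]
contact_force: [-2.7, -1.0, -0.0]
grip_width: 50.4
finger_force: 0.8
```

Request:
jog_arm --pt "0.006 0 0" --pt "0.005 0 0" --pt "0.004 0 0" --pt "0.003 0 0" --pt "0 0 0" --twist '[0, 0, 0, 0, 0]'

```text
time: 26.42
tool_pos: [616.2, -162.8, 58.3]
tcp_rot: [-3.141, -0.001, -0.186]
contact_force: [-0.3, 0.5, -0.2]
grip_width: 50.0
finger_force: 0.0
```

Request:
jog_arm --pt "0.002 0 0" --pt "0.002 0 0" --pt "0 0 0" --twist '[0, 0, 0]'

```text
time: 26.8
tool_pos: [620.1, -163.6, 58.3]
tcp_rot: [-3.142, -0.001, -0.186]
contact_force: [-0.1, -0.4, 0.8]
grip_width: 50.0
finger_force: 0.3
```

Request:
jog_arm --pt "0.002 0 0" --pt "0.001 0 0" --pt "0 0 0" --twist '[0, 0, 0]'

```text
time: 27.18
tool_pos: [620.6, -163.7, 58.2]
tcp_rot: [-3.141, 0.005, -0.187]
contact_force: [-10.4, 1.7, 6.9]
grip_width: 50.4
finger_force: 5.5
```

Request:
jog_arm --pt "0.001 0 0" --pt "0.001 0 0" --pt "0 0 0" --twist '[0, 0, 0]'

```text
time: 27.55
tool_pos: [620.4, -163.6, 58.3]
tcp_rot: [-3.141, 0.01, -0.187]
contact_force: [-19.3, 3.6, 12.4]
grip_width: 50.0
finger_force: 10.0
```

```bash
cat > d.py <<'E'
from h import *
box=(713.1,-181.1,-.186)
def P(a,extra=0,r=135):
    g=10*abs(np.cos(a))+19*abs(np.sin(a))+12+extra
    return np.array([-85,-95])+r*np.array([-np.sin(a),np.cos(a)])+g*np.array([-np.cos(a),-np.sin(a)])
def cur():
    p=np.array(bot.get_obs()["tool_pos"]);return rz(.186)[:2,:2]@(p[:2]-box[:2])
def world(l):return rz(-.186)[:2,:2]@l+box[:2]
E
python3 - <<'E'
from d import *
print("cur",cur())
s=P(2.0,30);print("start",s,world(s))
prev=s
for a in np.arange(2.0,-.01,-.1):
    q=P(a);d=q-prev;prev=q;print(round(a,2),q.round(),"tool dp",(d*[1,-1]).round(1),world(q).round())
E
```

```text
cur [-9.42885319e+01  3.33163672e-02]
start [-181.35557989 -208.86394174] [ 496.24739637 -352.82344282]
2.0 [-194. -182.] tool dp [-12.5 -27.3] [ 489. -324.]
1.9 [-202. -170.] tool dp [ -8.2 -11.5] [ 483. -311.]
1.8 [-209. -158.] tool dp [ -7.  -12.5] [ 479. -297.]
1.7 [-215. -144.] tool dp [ -5.7 -13.3] [ 475. -283.]
1.6 [-219. -130.] tool dp [ -4.3 -14. ] [ 474. -269.]
1.5 [-222. -117.] tool dp [ -2.9 -13.2] [ 473. -255.]
1.4 [-224. -104.] tool dp [ -1.6 -13. ] [ 474. -242.]
1.3 [-224.  -91.] tool dp [ -0.4 -13.3] [ 476. -229.]
1.2 [-223.  -77.] tool dp [  1.  -13.5] [ 480. -216.]
1.1 [-220.  -64.] tool dp [  2.4 -13.6] [ 485. -203.]
1.0 [-217.  -50.] tool dp [  3.9 -13.4] [ 491. -190.]
0.9 [-211.  -37.] tool dp [  5.3 -13.1] [ 499. -178.]
0.8 [-205.  -24.] tool dp [  6.8 -12.7] [ 508. -167.]
0.7 [-196.  -12.] tool dp [  8.2 -12. ] [ 518. -157.]
0.6 [-187.   -1.] tool dp [  9.6 -11.2] [ 529. -148.]
0.5 [-176.    9.] tool dp [ 10.8 -10.2] [ 542. -140.]
0.4 [-164.   18.] tool dp [12.  -9.1] [ 555. -133.]
0.3 [-151.   26.] tool dp [13.1 -7.7] [ 570. -128.]
0.2 [-137.   32.] tool dp [14.  -6.3] [ 585. -124.]
0.1 [-122.   37.] tool dp [14.7 -4.7] [ 600. -122.]
-0.0 [-107.   40.] tool dp [15.2 -3.1] [ 615. -122.]
```

Request:
jog_arm --pt "-0.02 0 0" --pt "-0.04 0 0" --pt "0 0 -0.05" --pt "0 0 -0.06" --pt "-0.007 0.052 0" --pt "-0.007 0.052 0" --pt "-0.007 0.052 0" --pt "-0.006 0.053 0" --pt "0 0 0" --twist '[0, 0, 0, 0, 0, 0, 0, 0, 0]' --jaw 0.0

```text
time: 28.68
tool_pos: [499.3, -357.7, 168.2]
tcp_rot: [3.14, -0.001, -0.191]
contact_force: [0.4, 0.0, -0.2]
grip_width: 0.3
finger_force: 0.0
```

Request:
jog_arm --pt "0 0 0.04" --pt "0 0 0.04" --pt "0 0 0.025" --pt "0 0 0.005" --pt "-0.0065 -0.0135 0" --pt "-0.006 -0.0135 0" --twist '[0, 0, 0, 0, 0, 0]'

```text
time: 29.42
tool_pos: [493.6, -324.1, 59.5]
tcp_rot: [3.141, -0.002, -0.186]
contact_force: [0.1, 0.4, -0.5]
grip_width: 0.3
finger_force: 0.0
```

Request:
jog_arm --pt "-0.008 -0.0115 0" --pt "-0.007 -0.0125 0" --pt "-0.0057 -0.0133 0" --pt "-0.0043 -0.014 0" --pt "-0.003 -0.0132 0" --pt "-0.0016 -0.013 0" --pt "-0.0004 -0.0133 0" --pt "0.001 -0.0135 0" --pt "0.0024 -0.0136 0" --pt "0.004 -0.0134 0" --twist '[0, 0, 0, 0, 0, 0, 0, 0, 0, 0]'

```text
time: 30.68
tool_pos: [495.7, -190.9, 58.2]
tcp_rot: [3.142, 0.0, -0.186]
contact_force: [0.3, -1.3, 0.2]
grip_width: 0.5
finger_force: 0.4
```

Request:
jog_arm --pt "0.0053 -0.0131 0" --pt "0.0068 -0.0127 0" --pt "0.0082 -0.012 0" --pt "0.0096 -0.0112 0" --pt "0.0108 -0.0102 0" --pt "0.012 -0.009 0" --pt "0.013 -0.0077 0" --pt "0.014 -0.0063 0" --twist '[0, 0, 0, 0, 0, 0, 0, 0]'

```text
time: 31.68
tool_pos: [589.8, -125.4, 58.1]
tcp_rot: [3.142, 0.0, -0.186]
contact_force: [0.1, -0.0, 0.6]
grip_width: 0.4
finger_force: 0.3
```

```bash
python3 - <<'E'
from d import *
a=bot.capture("side");print("cur",cur(),"want",P(.2))
cv2.imwrite("pics/s6.png",cv2.resize(a[100:250,170:370],(800,600)))
E
```

```text
cur [-129.76481264   32.55546928] want [-136.88593781   32.22794377]
```

Finger force shows contact. I'll finish the push and watch for the stop.

Request:
jog_arm --pt "0.007 -0.0025 0" --pt "0.006 -0.0015 0" --pt "0.005 -0.001 0" --pt "0.003 0 0" --pt "0 0 0" --twist '[0, 0, 0, 0, 0]'

```text
time: 32.35
tool_pos: [610.6, -124.9, 58.3]
tcp_rot: [3.141, -0.0, -0.186]
contact_force: [0.9, -1.2, -0.2]
grip_width: 0.6
finger_force: 0.0
```

Request:
jog_arm --pt "0.002 0 0" --pt "0.001 0 0" --pt "0 0 0" --twist '[0, 0, 0]'

```text
time: 32.72
tool_pos: [613.4, -125.4, 58.2]
tcp_rot: [3.141, -0.0, -0.186]
contact_force: [-0.1, 0.5, -0.1]
grip_width: 0.4
finger_force: 0.0
```

Request:
jog_arm --pt "0.001 0 0" --pt "0.001 0 0" --pt "0.001 0 0" --pt "0 0 0" --twist '[0, 0, 0, 0]'

```text
time: 33.22
tool_pos: [615.0, -125.6, 58.2]
tcp_rot: [-3.142, 0.003, -0.186]
contact_force: [-6.2, 1.4, 3.1]
grip_width: 0.6
finger_force: 3.3
```

Request:
jog_arm --pt "0.001 0 0" --pt "0.001 0 0" --pt "0 0 0" --twist '[0, 0, 0]'

```text
time: 33.6
tool_pos: [614.9, -125.5, 58.2]
tcp_rot: [-3.141, 0.008, -0.186]
contact_force: [-14.7, 2.4, 8.8]
grip_width: 0.5
finger_force: 7.5
```

Request:
jog_arm --pt "-0.01 0 0" --pt "-0.04 0 0" --pt "-0.03 0 -0.05" --pt "0 0 -0.06" --pt "0 0 -0.06" --pt "-0.03 0.05 0" --pt "-0.03 0.05 0" --pt "-0.03 0.05 0" --pt "-0.02 0.05 0" --pt "0 0 0" --twist '[0, 0, 0, 0, 0, 0, 0, 0, 0, 0]'

```text
time: 34.85
tool_pos: [392.9, -290.4, 228.4]
tcp_rot: [3.14, -0.001, -0.191]
contact_force: [0.7, 0.6, -0.2]
grip_width: 0.3
finger_force: 0.0
```

```bash
python3 - <<'E'
from h import *
a=bot.capture("side");b=bot.capture("top");print(bot.get_obs()["contact_force"],bot.get_obs()["tool_pos"])
cv2.imwrite("pics/fin.png",cv2.hconcat([cv2.resize(a[120:340,180:340],(400,550)),cv2.resize(b[120:285,100:340],(400,275)) if 0 else cv2.copyMakeBorder(cv2.resize(b[120:260,95:345],(400,224),interpolation=cv2.INTER_CUBIC),0,326,0,0,0)]))
E
```

```text
[-0.07601031  0.66050305  0.17757051] [ 394.46787379 -287.83580436  228.26343343]
```

View pics/fin.png

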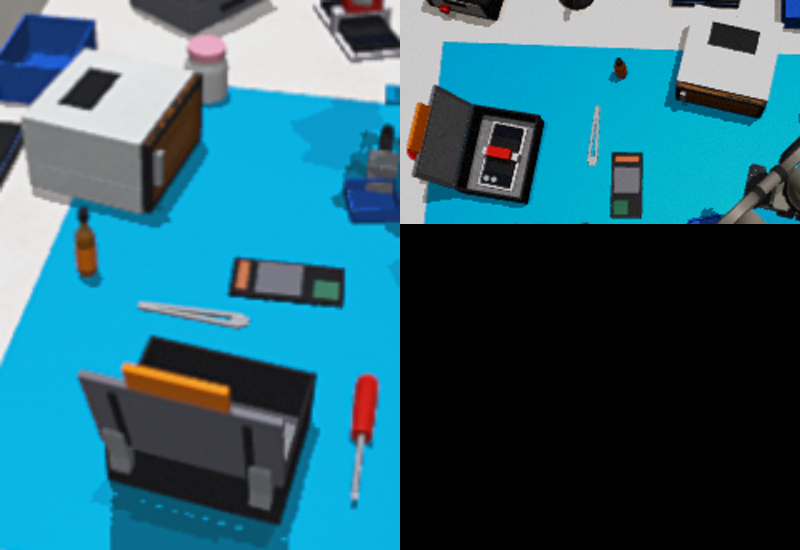

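The final picture shows the jig flat in the case at (500,150), the lid open on its stop, and the door shut at (720,95). The bystanders have not moved.

```bash
python3 -c "
from plant import bot
print(bot.close_job())"
```

```text
the job is handed in; nothing more can be done
None
```

The job is done and handed in at about 35 s: the lid is open on its stop, the jig sits flat in the case, and the tray and then the door were pushed in to their stops; the last picture shows nothing else on the bench moved.

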